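# Lower the planter jack

### The arm

A 6-joint arm with a two-finger parallel gripper is mounted at the origin on the work surface. World frame = base frame: x ahead of the robot, y to its left, z up, the work surface at z = 0. Lengths are in m, angles in rad, forces in N, time in s.
With the tool pointing down it reaches from about 0.35 to 0.775 m from the base axis. Payload 7.3 kg.
Tool frame: the origin (TCP) lies between the finger pads; the fingertips stand 14 mm ahead of it and the grasp point (between the pads) lies 5 mm behind it; z points along the fingers, y is the direction in which the jaws open and shut (so a half turn about z gives the same grasp; the last joint's range is limited). The gripper opens to 92 mm and grips with 3 to 60 N. Pads are 19 mm wide; open, the fingers measure 130 mm over their backs; the gripper's body (75 mm by 190 mm) begins 47 mm behind the grasp point.
Start: joints at [1.082, 0.342, 1.524, -0, 1.275, -0.146], TCP at [0.176, 0.494, 0.241] pointing down, gripper open.
Joint ranges: [-2.53, 2.53], [-0.77, 2.02], [0.04, 2.7], [-1, 4.14], [0.28, 2.66], [-3.11, 3.11]. Speed limits (rad/s): [2.57, 2.57, 3.14, 3.14, 3.14, 3.14].

### API

Orientations are given as [roll, pitch, yaw] about the fixed x, y, z axes, in that order (R = Rz(yaw) Ry(pitch) Rx(roll)).
In Python, from cell import robot gives the robot as it stands.
- The arm moves only by the shell command python3 -m creep 'ROWS' [FORCE]. ROWS is JSON, a list that holds one entry, the list of rows, each a list of 7 numbers: the shift along the tool's x, y, z in cm, then the turn, a rotation vector about the tool's x, y, z in degrees, then the gripper command: -1 is shut, 1 is fully open, values between are in proportion. In form: [[[tx, ty, tz, wx, wy, wz, gripper], ...]]. A call has 1 to 8 rows; each row is the pose to reach, as a shift and turn from the pose measured when the call began, along the tool's axes at that moment; what a row does not reach only later rows make up. A row lasts 1/10 s, in which the tool goes at most 50 mm and 8.59 degrees, less where a joint would pass 70% of its speed; a pose out of reach is approached as far as the arm can. A call with a gripper value outside its range is refused whole. The fingers move at their own pace and stop on an object; FORCE is the grip in N (left out, the last holds). Time passes only in rows, so rows that repeat a pose let the fingers close. It gives the time, the measured TCP pose, the force and the opening at its end, in the units of the state.
- robot.observe(): the state, without advancing time (a new reading comes with each control period).
- robot.read_camera(name): name is "side" or "top"; returns the picture (420x560x3 uint8, red, green, blue); there is no depth.
- robot.camera_params(name): a dict with "camera_matrix" (3x3 intrinsics, pixels), "R" (3x3) and "t" (3): a world point X has camera coordinates R X + t. Camera axes: x right, y down, z forward; pixel columns grow to the right and rows downward; lengths in m; the calibration is good to about 2 mm. A picture is of the moment at which its call begins. camera_params takes no time and is no camera call.
- robot.hand_in(): hands the job in, once; it reports no verdict.
Trained networks look in the newest picture that a camera, given by its name, has taken for a name from the list of things; names that differ only in an ending like _2 or _b are one class to them, and where a whole thing is asked for, a point or a joint stands for the part that bears it (a point fixed in the world has none). Each returns a list of dicts, best first, with "score" (0 to 1); they miss things now and then, are a little off and sometimes report something else, mostly with a low value. They report only what shows in the picture. A call takes as long as a camera call.
- robot.look_for(camera, label): "centre" ([x, y, z] in m, in the coordinates of the camera as it stood for that picture, good to about 4 mm: the middle of the surface that is visible of it).
- robot.masks_of(camera, label): "mask" (420x560 bool, what is visible of it).
The state is a dict: "time": time; "qpos": joint angles; "qvel": joint speeds; "joint_efforts": joint torques, N m; "tool_pos": TCP position; "tool_rot": TCP orientation; "contact_force": force on the tool from outside, world axes, zero at the start; "torque": the same for the moment, N m; "opening": finger opening in m.
Only numpy, scipy, OpenCV 4.12 (cv2) and the standard library are available. Lean on these libraries where they do the work, as an engineer would, in place of code of your own. Each camera call takes 0.05 s, during which the arm holds its last target.

### The job

The planter jack on the ledge still has its lifting arm up, held there by its ratchet. With the fingertips only, press the pawl's thumb tab down until the pawl is clear of the teeth, and only then push the lifting arm all the way down onto its rest, so that the next planter can be set over it; never raise the arm. Leave the hammer, the chisel and the loose spike as they lie, and take the hand away at the end.

Things in the scene. Friction and masses are not known exactly. Their poses are not given: they have to be found in the camera images.
- jack: Grey jack frame bolted to the ledge. Origin: centre of underside; z up; x runs along it from pawl end (-x) to lifting end (+x). Base plate 360 x 90 x 10 mm. Cheeks (48 mm wide, 113 high) carry the arm's pivot, along y at x -40, z 85 mm; posts (48 wide, 102 high) carry the pawl's pivot, along y at x -111, z 97.5. Black rest block for the arm, 30 x 40 mm, 79 high, at x 115.
- jack_arm (a joint): Angle (rad) of the steel lifting arm. 0: 0.77 rad above level; grows going down; 0.77: level, at its stop on the rest block. Starts at 0 to 0.14. Its toothed hub (50 mm radius, seen above the cheeks) is caught by the engaged pawl, which blocks lowering beyond about 0.17. Stiff pivot: the arm stays where left; once free, pushing it down at the toe takes 3 to 10 N.
- toe_top (a point): Centre of the flat top of the toe plate at the arm's free end, 165 mm from the arm's pivot; moves with the arm, from about 200 mm above the ledge (raised) to 91 mm (down). Plate 60 mm along the arm x 60 mm wide, a 5 mm ridge across its outer end; the bar back to the pivot is 24 mm wide with its top flush, so a fingertip pushing straight down slides inward along it.
- pawl (a joint): Angle (rad) of the steel pawl, a rocker with its nose in the hub's teeth and a thumb tab at the other end. 0: engaged (start; tab level); grows as the tab is pressed down; nose clear of the teeth beyond about 0.2; 0.42: rigid stop. Stiff pivot, no spring: the pawl stays where it is left. The tab moves at about 3 N.
- pawl_tab (a point): Centre of the top of the pawl's thumb tab, a flat plate 42 mm (along the jack) x 40 mm at the jack's -x end, 43 mm behind the pawl's pivot; moves with the pawl, from 105 mm above the ledge (start) to about 18 mm lower (fully pressed). Nothing stands above it.
- hammer: Club hammer lying loose beside the jack, to be left alone: wooden handle 28 mm thick, 200 mm long, towards -x; steel head 44 x 105 x 44 mm at x = +68 mm. Origin on the ledge below the handle's line, z up.
- chisel: Cold chisel lying loose beside the jack, to be left alone: about 185 mm long in x, 26 mm wide, 18 mm high. Origin on the ledge near its middle, z up.
- spike: Loose blue steel spike, 96 mm high, standing on a 50 x 50 mm foot plate beyond the jack's lifting end, to be left alone. Origin: centre of the foot plate's underside, z up.

How it is judged:
By the outcome, as a careful person would: the job done as asked, in the order asked, and still so for the second after the job is handed in, with the robot touching nothing.
It also fails if it takes over 38 s, if anything falls off the work surface, if the arm or the gripper's body presses on something with over 40 N, if the wrist force passes 120 N, or if a joint passes its speed limit or range.

## Working session

There is one attempt and no reset: what is moved stays moved. The work goes in short steps, Python scripts to look and compute and a shell command to move; the robot and the scene stay as the last step left them, time stands still between calls to the robot, and variables do not carry over. Pictures are saved under pics/ and viewed, and the job is handed in when it is done.

```bash
mkdir -p pics; ls; cat > h.py <<'E'
import numpy as np, cv2
from cell import robot
def snap(n,f):
    im=robot.read_camera(n); cv2.imwrite('pics/'+f,im[:,:,::-1]); return im
def w(n,c):
    p=robot.camera_params(n); return np.array(p['R']).T@(np.array(c)-np.array(p['t']))
E
python3 - <<'E'
from h import *
s=robot.observe()
print(s['time'],s['tool_pos'],s['tool_rot'],s['opening'])
for n in ('side','top'):
    snap(n,n+'0.png')
    p=robot.camera_params(n); print(n,np.round(-np.array(p['R']).T@p['t'],3))
    for l in ('jack','toe_top','pawl_tab','pawl','jack_arm','hammer','chisel','spike'):
        for d in robot.look_for(n,l)[:2]: print(l,round(d['score'],2),np.round(w(n,d['centre']),3))
print(robot.observe()['time'])
E
```

```text
pics
0.0 [0.17626015 0.49412158 0.24004908] [-3.14006886e+00 -2.16358589e-04  2.79882688e+00] 0.09162211915904542
side [0.289 0.577 0.83 ]
jack 0.78 [ 0.588 -0.024  0.017]
toe_top 0.62 [0.606 0.005 0.149]
pawl_tab 0.95 [ 0.508 -0.121  0.107]
pawl 0.78 [ 0.509 -0.125  0.106]
jack_arm 0.84 [0.607 0.003 0.144]
hammer 0.75 [0.475 0.057 0.038]
chisel 0.96 [ 0.685 -0.137  0.018]
spike 0.92 [0.734 0.173 0.009]
top [0.456 0.082 0.993]
jack 0.73 [ 0.579 -0.016  0.054]
toe_top 0.57 [0.62  0.021 0.171]
pawl_tab 0.63 [ 0.508 -0.122  0.103]
pawl 0.85 [ 0.506 -0.124  0.104]
jack_arm 0.82 [0.619 0.019 0.171]
chisel 0.69 [ 0.708 -0.112  0.014]
spike 0.82 [0.733 0.165 0.002]
0.9
```

View pics/side0.png

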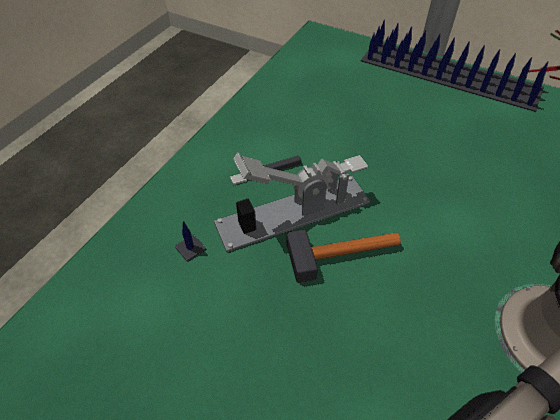

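View pics/top0.png

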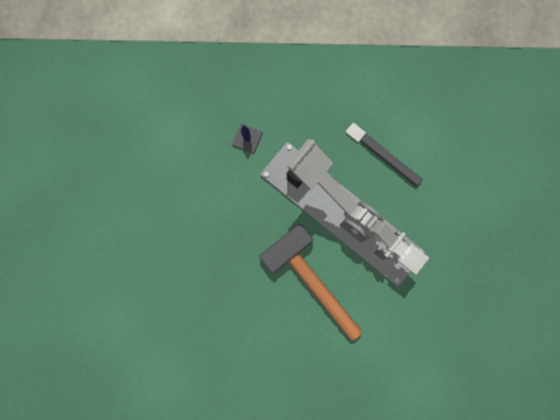

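The side view shows the raised arm with its toe at (245,165), the tab at (356,162), the spike at (188,240) and the hammer on the near side. In the top view the tab is at (411,257) and the toe plate at about (313,160). I'll enlarge both and fit the jack's pose.

```bash
python3 - <<'E'
import cv2
a=cv2.imread('pics/top0.png')[110:310,240:440]; cv2.imwrite('pics/tz.png',cv2.resize(a,(600,600),interpolation=2))
a=cv2.imread('pics/side0.png')[140:270,205:395]; cv2.imwrite('pics/sz.png',cv2.resize(a,(760,520),interpolation=2))
E
```

```text
(no output)
```

View pics/tz.png

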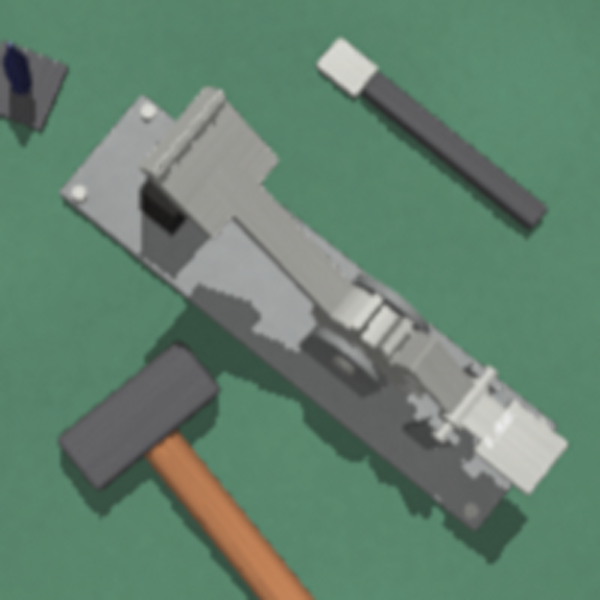

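View pics/sz.png

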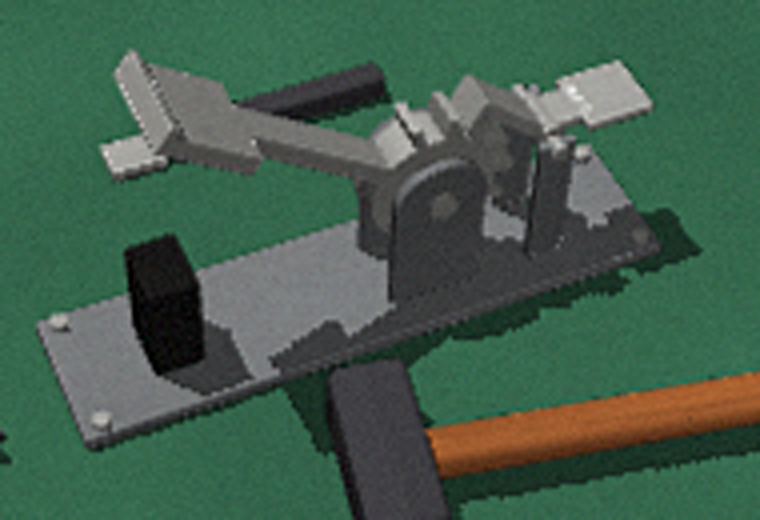

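```bash
cat > fit.py <<'E'
from h import *
from scipy.optimize import least_squares
def proj(n,X):
    p=robot.camera_params(n); c=np.array(p['R'])@X+p['t']; u=np.array(p['camera_matrix'])@c; return u[:2]/u[2]
def jw(j,x,y,z): c,s=np.cos(j[2]),np.sin(j[2]); return np.array([j[0]+c*x-s*y,j[1]+s*x+c*y,z])
S=lambda u,v:(205+u/4,140+v/4)
T=lambda u,v:(240+u/3,110+v/3)
# arm: point at along r, height h above the arm line thru pivot; a = elevation
def arm(a,r,y,h): return (-.04+r*np.cos(a)-h*np.sin(a), y, .085+r*np.sin(a)+h*np.cos(a))
H=.006 # toe top at level: 91mm -> 6 mm above the pivot
obs=[('side',(.18,.045,.01),S(38,326)),('side',(.18,-.045,.01),S(90,440)),('side',(-.18,-.045,.01),S(659,243)),
('top',(.18,.045,.01),T(142,98)),('top',(.18,-.045,.01),T(62,191)),('top',(-.18,-.045,.01),T(477,524)),
('top',(-.175,.02,.105),T(567,442)),('top',(-.175,-.02,.105),T(530,491)),
('side',(-.175,.02,.105),S(618,62)),('side',(-.175,-.02,.105),S(652,103))]
tip=[('top',.135,.03,T(279,158)),('side',.135,-.03,S(258,145)),('top',.135,-.03,T(217,238))]
def res(j):
    r=[proj(n,jw(j,*p))-o for n,p,o in obs]+[proj(n,jw(j,*arm(j[3],rr,y,H)))-o for n,rr,y,o in tip]
    return np.concatenate(r)
f=least_squares(res,[.58,-.02,.9,.7],loss='soft_l1'); j=f.x
if __name__=='__main__':
    print(j, 'arm q',.77-j[3]); print(np.round(res(j).reshape(-1,2),1).tolist())
    print('tab',jw(j,-.154,0,.105),'toe',jw(j,*arm(j[3],.165,0,H)),'toe down',jw(j,*arm(0,.165,0,H)),'pawlpiv',jw(j,-.111,0,.0975))
E
python3 fit.py
```

```text
[5.51404562e-01 2.67430336e-04 9.46456302e-01 6.52672544e-01] arm q 0.11732745634677333
[[20.5, 48.4], [-7.8, -11.4], [-11.2, -14.2], [-44.2, 50.9], [9.2, -14.6], [14.7, -19.3], [-24.7, 34.4], [0.5, 0.1], [18.5, 22.2], [0.1, 0.3], [-38.3, 48.9], [-0.7, -0.4], [3.5, -5.7]]
tab [ 0.46138202 -0.12468033  0.105     ] toe [0.60252019 0.07121392 0.18997323] toe down [0.6244748  0.10168607 0.091     ] pawlpiv [ 0.48651819 -0.08979232  0.0975    ]
```

```bash
sed -i '/^def res/i obs=[(n,(p[0],-p[1],p[2]),o) for n,p,o in obs]; tip=[(n,r,-y,o) for n,r,y,o in tip]' fit.py; python3 fit.py
```

```text
[ 0.58771072 -0.02822196  0.9086673   0.64959698] arm q 0.12040302352724608
[[-1.5, -0.4], [-1.6, 1.1], [0.1, 0.0], [-0.5, -2.5], [-1.6, -0.4], [0.1, 1.2], [1.9, -0.4], [0.8, 0.6], [0.2, -0.8], [0.6, 0.3], [0.9, -0.2], [1.9, 3.4], [-0.3, -0.1]]
tab [ 0.49303192 -0.14967947  0.105     ] toe [0.64166833 0.04099688 0.18958078] toe down [0.66456039 0.07036367 0.091     ] pawlpiv [ 0.51946821 -0.11576601  0.0975    ]
```

```bash
cat > go.py <<'E'
import sys
from fit import *
from scipy.spatial.transform import Rotation as Ro
# go.py jx jy tipz : tool down, x along jack x
def delta(jx,jy,tip,yaw=None):
    s=robot.observe(); R=Ro.from_euler('xyz',s['tool_rot'])
    P=jw(j,jx,jy,tip+.014); Rt=Ro.from_euler('xyz',[np.pi,0,j[2]])
    d=R.inv().apply(P-s['tool_pos'])*100; rv=(R.inv()*Rt).as_rotvec(degrees=True)
    p=np.array(s['tool_pos']); c,sn=np.cos(j[2]),np.sin(j[2]); q=p[:2]-j[:2]
    print('t',s['time'],'jack-frame tip',np.round([c*q[0]+sn*q[1],-sn*q[0]+c*q[1],p[2]-.014],4),'F',np.round(s['contact_force'],1),'open',round(s['opening'],4))
    print('shift cm',np.round(d,2),'rot deg',np.round(rv,1))
if __name__=='__main__':
    for a in sys.argv[1:]: delta(*map(float,a.split(',')))
E
python3 go.py -.16,0,.2 -.16,0,.15 
```

```text
t 0.9 jack-frame tip [0.1594 0.6457 0.2267] F [0.4 0.2 0.3] open 0.092
shift cm [-51.28 -50.6    2.67] rot deg [  0.   -0.  108.3]
t 0.9 jack-frame tip [0.1594 0.6457 0.2267] F [0.4 0.2 0.3] open 0.092
shift cm [-51.28 -50.6    7.67] rot deg [  0.   -0.  108.3]
```

```bash
python3 -m creep '[[[-3.5,-3.5,0,0,0,8,-1],[-7,-7,0,0,0,16,-1],[-10.5,-10.5,0,0,0,24,-1],[-14,-14,0,0,0,32,-1],[-17.5,-17.5,0,0,0,40,-1],[-21,-21,0,0,0,48,-1],[-24.5,-24.5,0,0,0,56,-1],[-28,-28,0,0,0,64,-1]]]' 10; python3 go.py -.16,0,.2
```

```text
time: 1.7
tool_pos: [0.3465, 0.1348, 0.2411]
tool_rot: [3.14, -0.0, 1.676]
contact_force: [0.3, 0.7, -0.1]
opening: 0.0324
t 1.7 jack-frame tip [-0.0197  0.2904  0.2271] F [ 0.3  0.7 -0.1] open 0.0324
shift cm [-30.27  11.15   2.72] rot deg [ 0.1 -0.  44. ]
```

```bash
python3 -m creep '[[[-4.4,1.6,0,0,0,7.5,-1],[-8.8,3.2,0,0,0,15,-1],[-13.2,4.8,0,0,0,22.5,-1],[-17.6,6.4,0,0,0,30,-1],[-22,8,0,0,0,37.5,-1],[-26.4,9.6,0.5,0,0,44,-1],[-30.3,11.2,1.5,0,0,44,-1],[-30.3,11.2,2.7,0,0,44,-1]]]'; python3 - <<'E'
from h import *
snap('side','side1.png');snap('top','top1.png')
E
python3 go.py -.16,0,.12
```

```text
time: 2.5
tool_pos: [0.4918, -0.1592, 0.2136]
tool_rot: [3.138, -0.001, 0.904]
contact_force: [-0.7, 0.6, -0.9]
opening: 0.0006
t 2.6 jack-frame tip [-0.1607  0.0003  0.1981] F [-0.4  1.1 -0.3] open 0.0005
shift cm [0.06 0.06 7.81] rot deg [-0.2 -0.  -0.1]
```

```bash
python3 - <<'E'
import cv2,numpy as np
a=cv2.imread('pics/top1.png')[110:310,240:440]; b=cv2.imread('pics/side1.png')[110:270,235:435]
cv2.imwrite('pics/z1.png',np.hstack([cv2.resize(a,(400,400)),cv2.resize(b,(400,320))[:400] if 0 else cv2.copyMakeBorder(cv2.resize(b,(400,320)),0,80,0,0,0)]))
E
```

```text
(no output)
```

View pics/z1.png

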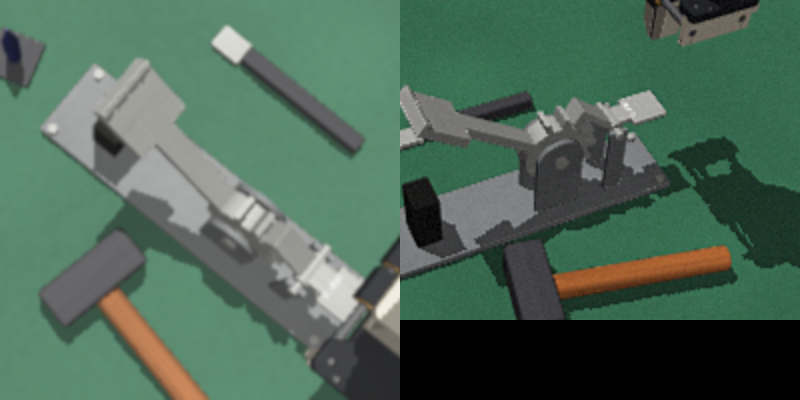

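```bash
python3 - <<'E'
from fit import *
p=robot.observe()['tool_pos']; tip=np.array(p)-[0,0,.014]
print(proj('side',tip),proj('top',tip))
a=cv2.imread('pics/side1.png')[60:210,290:490]; cv2.imwrite('pics/z2.png',cv2.resize(a,(800,600)))
E
```

```text
[364.37024702 130.37183284] [433.08877005 258.86405707]
```

View pics/z2.png

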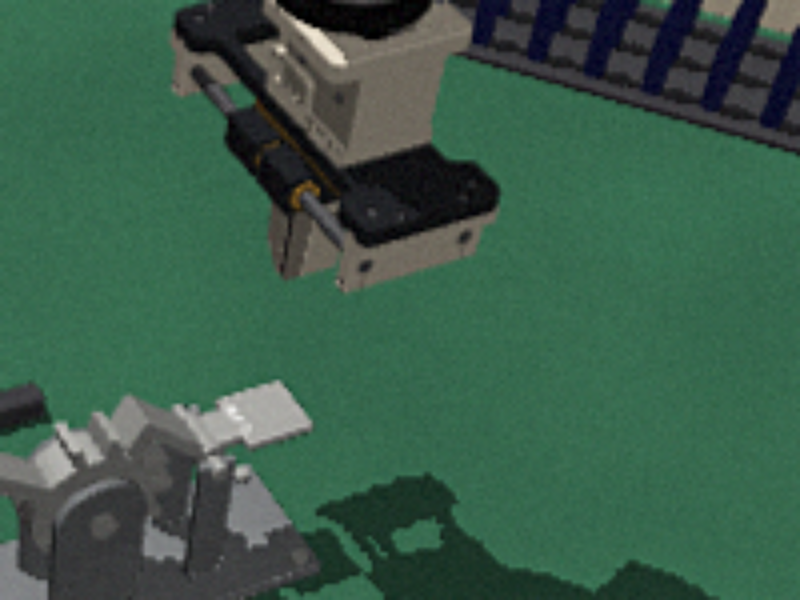

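The closed fingertips are at about (362,128) in the side view, which agrees with the projection (364,130), and they sit over the tab. Next I descend.

```bash
python3 -m creep '[[[0,0,2.2,0,0,0,-1],[0,0,4.4,0,0,0,-1],[0,0,6.2,0,0,0,-1],[0,0,7.5,0,0,0,-1],[0,0,8.2,0,0,0,-1],[0,0,8.5,0,0,0,-1],[0,0,8.5,0,0,0,-1]]]'; python3 go.py -.16,0,.092
```

```text
time: 3.3
tool_pos: [0.4886, -0.154, 0.1276]
tool_rot: [-3.138, -0.001, 0.908]
contact_force: [0.5, -0.1, 0.1]
opening: 0.0005
t 3.3 jack-frame tip [-0.1602  0.0008  0.1136] F [ 0.5 -0.1  0.1] open 0.0005
shift cm [0.01 0.09 2.16] rot deg [-0.2 -0.  -0.1]
```

```bash
python3 -m creep '[[[0,0,0.4,0,0,0,-1],[0,0,0.8,0,0,0,-1],[0,0,1.2,0,0,0,-1],[0,0,1.5,0,0,0,-1],[0,0,1.8,0,0,0,-1],[0,0,1.8,0,0,0,-1]]]'; python3 go.py -.16,0,.092
```

```text
time: 3.9
tool_pos: [0.4886, -0.1542, 0.1092]
tool_rot: [-3.138, -0.0, 0.907]
contact_force: [0.2, -1.7, 0.0]
opening: 0.0006
t 3.9 jack-frame tip [-0.1603  0.0008  0.0952] F [ 0.2 -1.7  0. ] open 0.0006
shift cm [0.03 0.08 0.32] rot deg [-0.2 -0.  -0.1]
```

```bash
python3 - <<'E'
from h import *
a=snap('side','s3.png')[90:240,290:490]; b=snap('top','t3.png')[180:330,340:540]
cv2.imwrite('pics/z3.png',np.vstack([cv2.resize(a,(400,300)),cv2.resize(b,(400,300))])[:,:,::-1])
E
```

```text
(no output)
```

View pics/z3.png

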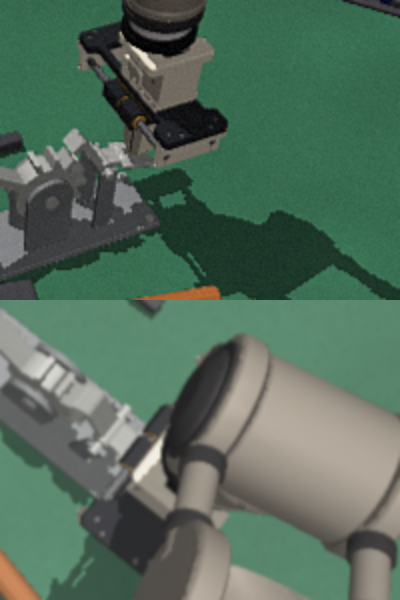

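```bash
python3 -m creep '[[[0,0,0.2,0,0,0,-1],[0,0,0.4,0,0,0,-1],[0,0,0.55,0,0,0,-1],[0,0,0.7,0,0,0,-1],[0,0,0.7,0,0,0,-1]]]'; python3 go.py -.16,0,.088
```

```text
time: 4.5
tool_pos: [0.4889, -0.1537, 0.1027]
tool_rot: [-3.138, -0.001, 0.907]
contact_force: [-0.6, 1.4, 6.2]
opening: 0.0005
t 4.5 jack-frame tip [-0.1597  0.0008  0.0887] F [-0.6  1.4  6.2] open 0.0005
shift cm [-0.03  0.08  0.07] rot deg [-0.2 -0.1 -0.1]
```

```bash
python3 -m creep '[[[0,0,0.15,0,0,0,-1],[0,0,0.3,0,0,0,-1],[0,0,0.3,0,0,0,-1]]]'; python3 go.py -.16,0,.088
```

```text
time: 4.8
tool_pos: [0.4892, -0.1536, 0.1018]
tool_rot: [-3.14, -0.002, 0.908]
contact_force: [-5.1, 2.4, 21.1]
opening: 0.0004
t 4.8 jack-frame tip [-0.1594  0.0006  0.0878] F [-5.1  2.4 21.1] open 0.0004
shift cm [-0.06  0.06 -0.02] rot deg [-0.1 -0.1 -0.1]
```

Force rose to 21 N at z 0.088, which is the predicted stop, so the pawl is fully pressed. Now I back off and check.

```bash
python3 -m creep '[[[0,0,-0.5,0,0,0,-1],[0,0,-2,0,0,0,-1],[0,0,-5,0,0,0,-1],[0,0,-9,0,0,0,-1],[0,0,-13,0,0,0,-1],[0,0,-16,0,0,0,-1],[0,0,-17,0,0,0,-1],[0,0,-17,0,0,0,-1]]]'; python3 - <<'E'
from h import *
a=snap('side','s4.png')[130:280,200:400]
cv2.imwrite('pics/z4.png',cv2.resize(a,(800,600))[:,:,::-1])
E
python3 go.py .088,0,.24
```

```text
time: 5.6
tool_pos: [0.4895, -0.1541, 0.2725]
tool_rot: [3.141, -0.002, 0.908]
contact_force: [-0.1, -0.4, -0.4]
opening: 0.0009
t 5.65 jack-frame tip [-0.1598  0.0007  0.2569] F [ 0.3  0.2 -0.4] open 0.0002
shift cm [24.78  0.05  1.73] rot deg [-0.1 -0.1 -0.1]
```

View pics/z4.png

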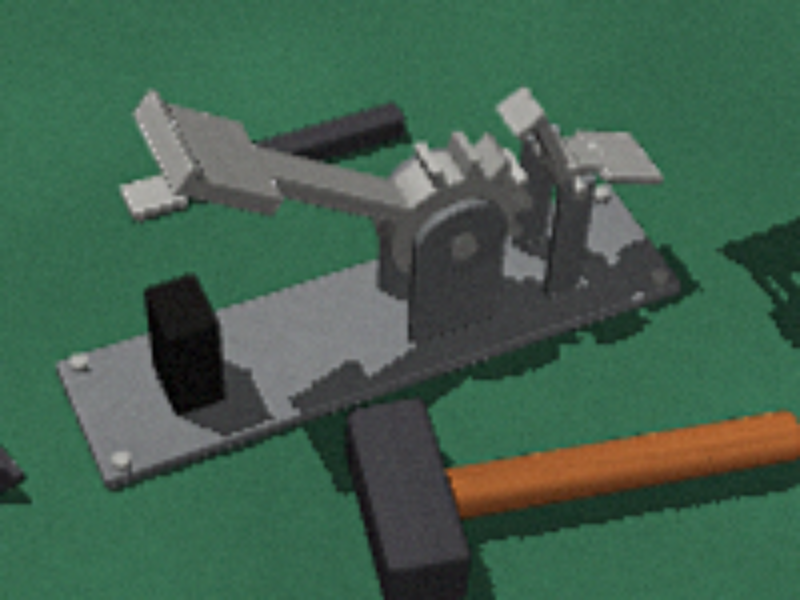

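The pawl nose (520,110 in the zoom) is well clear of the hub and the tab is tilted down; the arm hasn't moved. Next I go over the toe.

```bash
python3 -m creep '[[[4,0,0,0,0,0,-1],[8.5,0,0,0,0,0,-1],[13,0,0,0,0,0,-1],[17.5,0,0,0,0,0,-1],[21,0,0,0,0,0,-1],[23.5,0,0.5,0,0,0,-1],[24.6,0,1.7,0,0,0,-1],[24.6,0,3,0,0,0,-1]]]'; python3 go.py .086,0,.203;  python3 - <<'E'
from h import *
a=snap('side','s5.png')[100:250,170:370]
cv2.imwrite('pics/z5.png',cv2.resize(a,(800,600))[:,:,::-1])
E
```

```text
time: 6.45
tool_pos: [0.6401, 0.0412, 0.2379]
tool_rot: [-3.136, 0.0, 0.909]
contact_force: [0.2, 0.1, 0.2]
opening: 0.0004
t 6.45 jack-frame tip [0.087  0.0014 0.2239] F [0.2 0.1 0.2] open 0.0004
shift cm [-0.1   0.15  2.09] rot deg [-0.3  0.   0. ]
```

View pics/z5.png

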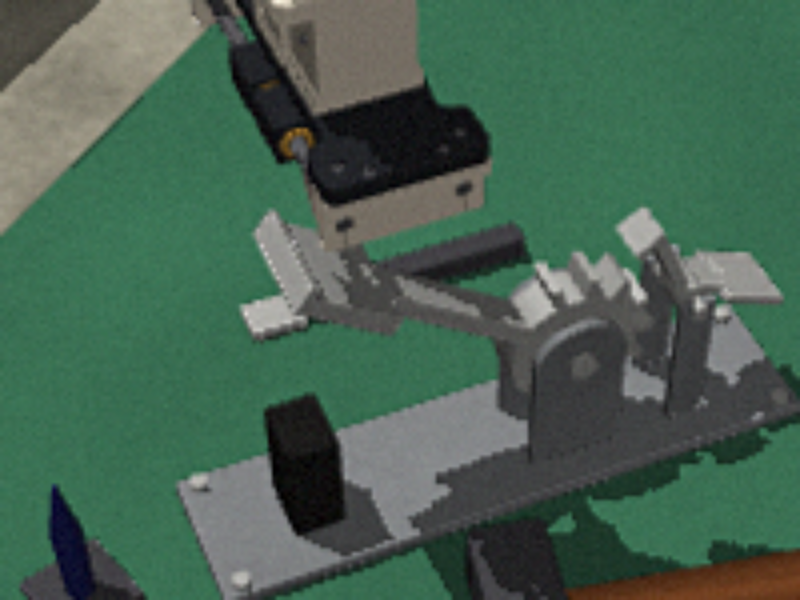

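```bash
python3 -m creep '[[[0,0.1,1.2,0,0,0,-1],[-0.1,0.1,2.2,0,0,0,-1],[-0.1,0.1,2.8,0,0,0,-1],[0.2,0.1,3.3,0,0,0,-1],[0.55,0.1,3.8,0,0,0,-1],[0.95,0.1,4.4,0,0,0,-1],[1.4,0.1,5,0,0,0,-1],[1.4,0.1,5,0,0,0,-1]]]'; python3 go.py .1128,0,.1506 .1208,0,.1257;  python3 - <<'E'
from h import *
a=snap('side','s6.png')[100:250,170:370]
cv2.imwrite('pics/z6.png',cv2.resize(a,(800,600))[:,:,::-1])
E
```

```text
time: 7.3
tool_pos: [0.6475, 0.0506, 0.1849]
tool_rot: [-3.132, 0.004, 0.908]
contact_force: [-1.7, -1.7, 1.7]
opening: 0.0008
t 7.3 jack-frame tip [0.0989 0.0013 0.1709] F [-1.7 -1.7  1.7] open 0.0008
shift cm [1.4  0.15 2.03] rot deg [-0.5  0.3 -0. ]
t 7.3 jack-frame tip [0.0989 0.0013 0.1709] F [-1.7 -1.7  1.7] open 0.0008
shift cm [2.21 0.17 4.51] rot deg [-0.5  0.3 -0. ]
```

View pics/z6.png

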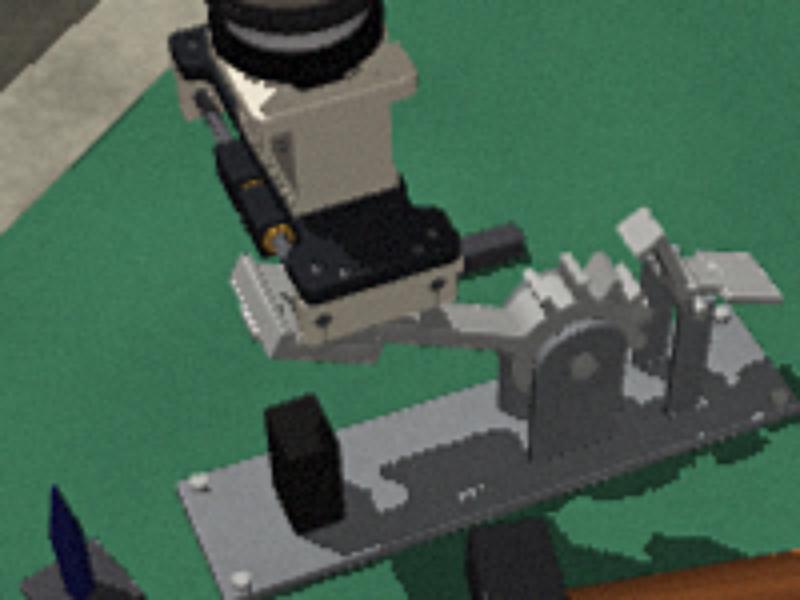

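The arm is coming down under the fingertips, past the ratchet position. I'll keep following the arc.

```bash
python3 -m creep '[[[0.45,0.1,0.6,0,0,0,-1],[0.9,0.1,1.3,0,0,0,-1],[1.3,0.1,2,0,0,0,-1],[1.6,0.1,2.7,0,0,0,-1],[1.85,0.1,3.3,0,0,0,-1],[2.05,0.1,3.9,0,0,0,-1],[2.2,0.1,4.5,0,0,0,-1],[2.2,0.1,4.5,0,0,0,-1]]]'; python3 go.py .124,0,.1084 .1255,0,.091
```

```text
time: 8.15
tool_pos: [0.6619, 0.0681, 0.1395]
tool_rot: [-3.132, 0.002, 0.908]
contact_force: [0.1, -0.3, 1.0]
opening: 0.0008
t 8.15 jack-frame tip [0.1216 0.0007 0.1255] F [ 0.1 -0.3  1. ] open 0.0008
shift cm [0.24 0.09 1.7 ] rot deg [-0.5  0.1 -0. ]
t 8.15 jack-frame tip [0.1216 0.0007 0.1255] F [ 0.1 -0.3  1. ] open 0.0008
shift cm [0.4  0.1  3.44] rot deg [-0.5  0.1 -0. ]
```

```bash
python3 -m creep '[[[0.1,0,0.6,0,0,0,-1],[0.2,0,1.2,0,0,0,-1],[0.25,0,1.7,0,0,0,-1],[0.3,0,2.2,0,0,0,-1],[0.35,0,2.7,0,0,0,-1],[0.4,0,3.1,0,0,0,-1],[0.4,0,3.3,0,0,0,-1],[0.4,0,3.4,0,0,0,-1]]]'; python3 go.py .1255,0,.091
```

```text
time: 8.95
tool_pos: [0.6643, 0.0717, 0.1053]
tool_rot: [-3.133, 0.002, 0.908]
contact_force: [3.4, 1.9, 4.8]
opening: 0.0005
t 8.95 jack-frame tip [0.1259 0.001  0.0913] F [3.4 1.9 4.8] open 0.0005
shift cm [-0.04  0.1   0.03] rot deg [-0.5  0.1 -0. ]
```

```bash
python3 -m creep '[[[0,0,0.15,0,0,0,-1],[0,0,0.3,0,0,0,-1],[0,0,0.4,0,0,0,-1],[0,0,0.4,0,0,0,-1]]]'; python3 go.py .1255,0,.091
```

```text
time: 9.35
tool_pos: [0.6644, 0.0717, 0.105]
tool_rot: [-3.134, 0.001, 0.909]
contact_force: [-5.7, -0.7, 23.6]
opening: 0.0004
t 9.35 jack-frame tip [0.126  0.0009 0.091 ] F [-5.7 -0.7 23.6] open 0.0004
shift cm [-0.05  0.09 -0.  ] rot deg [-0.4  0.  -0. ]
```

Hard stop at tip z 0.091 m, 24 N: the arm is on its rest. Now I take the hand away.

```bash
python3 -m creep '[[[0,0,-0.5,0,0,0,-1],[0,0,-2,0,0,0,-1],[0,0,-5,0,0,0,-1],[0,0,-9,0,0,0,-1],[0,0,-13,0,0,0,-1],[-3,-2,-14,0,0,0,-1],[-6,-5,-14,0,0,0,-1],[-9,-9,-14,0,0,0,-1]]]'; python3 -m creep '[[[-2,-4,0,0,0,0,-1],[-4,-8,0,0,0,0,-1],[-6,-12,0,0,0,0,-1],[-7,-15,0,0,0,0,-1],[-7,-15,0,0,0,0,-1]]]'; python3 - <<'E'
from h import *
a=snap('side','s7.png')[110:260,180:400];b=snap('top','t7.png')[90:340,210:460]
cv2.imwrite('pics/z7.png',cv2.resize(a,(792,540))[:,:,::-1])
cv2.imwrite('pics/z8.png',cv2.resize(b,(600,600))[:,:,::-1])
for n in ('side','top'):
    for l in ('jack_arm','hammer','chisel','spike'):
        for d in robot.look_for(n,l)[:1]: print(n,l,round(d['score'],2),np.round(w(n,d['centre']),3))
E
python3 go.py 0,0,.3
```

```text
time: 10.15
tool_pos: [0.537, 0.0546, 0.2445]
tool_rot: [-3.133, 0.003, 0.908]
contact_force: [-0.2, 0.3, 0.6]
opening: 0.0004
time: 10.65
tool_pos: [0.3712, 0.0924, 0.2455]
tool_rot: [-3.129, 0.006, 0.909]
contact_force: [0.2, -0.4, 0.2]
opening: 0.0004
side jack_arm 0.84 [0.622 0.016 0.09 ]
side hammer 0.96 [0.48  0.058 0.039]
side chisel 0.97 [ 0.709 -0.108  0.016]
side spike 0.81 [0.734 0.175 0.008]
top jack_arm 0.71 [0.632 0.022 0.091]
top hammer 0.95 [0.494 0.064 0.044]
top chisel 0.78 [ 0.708 -0.113  0.012]
top spike 0.92 [0.73  0.168 0.002]
t 11.15 jack-frame tip [-0.0357  0.2407  0.2318] F [ 0.4  0.6 -0.4] open 0.0001
shift cm [ 3.58 23.99 -7.06] rot deg [-0.5  0.2 -0.1]
```

View pics/z7.png

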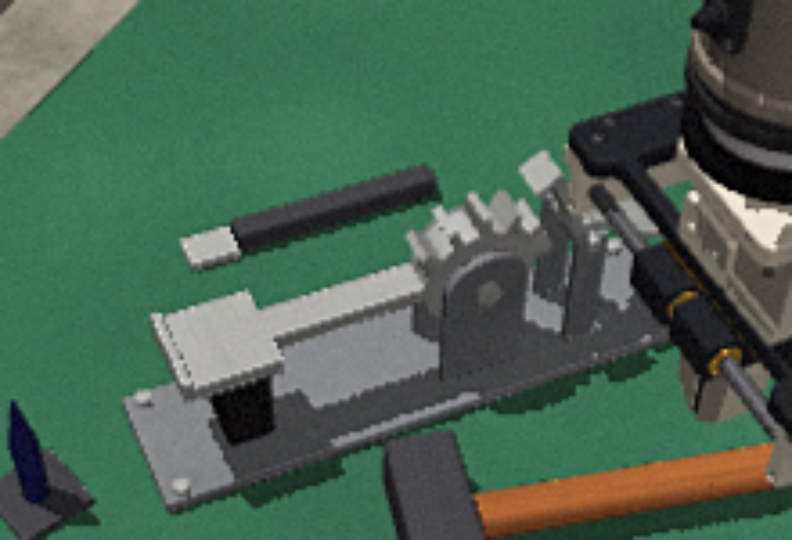

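View pics/z8.png

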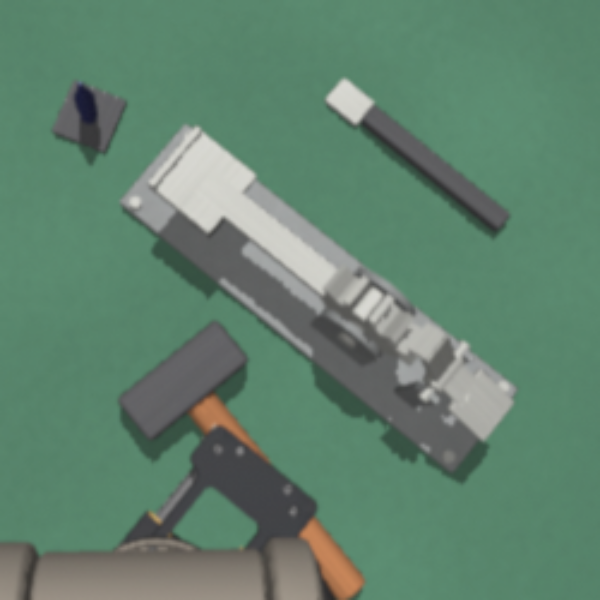

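The toe plate lies level on the black rest block (toe at 220,340 in the side zoom), the pawl is still clear, the tools are where they were, and the hand is free.

```bash
python3 -c "
from cell import robot
print(robot.hand_in())"
```

```text
the job is handed in; nothing more can be done
None
```

The jack's lifting arm is all the way down on its rest block, and the job was handed in at about 11 s of the 38 s allowed.

- **Pawl:** I pressed the thumb tab down with the closed fingertips to its rigid stop, at 21 N with the tip at 88 mm. Before touching the arm, a picture confirmed the nose was clear of the teeth.
- **Arm:** I then pushed the toe down along its arc to the stop, at 24 N with the tip at 91 mm. The arm only ever moved down.
- **Last checks:** The final pictures show the arm level on the rest and the pawl still clear. The hand is away, with about zero contact force.
- **Hammer, chisel and spike:** They look unmoved in the pictures. In the final look-up the spike read within about 4 mm of its first position. The chisel did so in the top view only. The side camera's chisel reading differs by about 38 mm because the raised arm partly hid it at the start. The hammer read within 5 mm in the side view. The top camera had missed it at first, and its later reading differs because the hand covered part of the hammer.

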